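# Fit the spare feed roller to the empty drive pulley

### The arm

A 6-joint arm with a two-finger parallel gripper is mounted at the origin on a cart in front of the work surface, level with it; the furniture and walls round the work are solid. World frame = base frame: x ahead of the robot, y to its left, z up, the work surface at z = 0. Lengths are in m, angles in rad, forces in N, time in s.
With the tool pointing down it reaches from about 0.35 to 0.8 m from the base axis. Payload 7.3 kg.
Tool frame: the origin (TCP) lies between the finger pads; the fingertips stand 25 mm ahead of it and the grasp point (between the pads) lies 6 mm ahead of it (r.tip_extent is the distance from the TCP to the fingertips, in m); z points along the fingers, y is the line along which they close (so a half turn about z gives the same grasp; the last joint's range is limited). The gripper opens to 85 mm and grips with 20 to 120 N. Pads are 22 mm wide; open, the fingers measure 114 mm over their backs; the gripper's body (76 mm by 85 mm) begins 54 mm behind the grasp point. The pads swing forward as they close: fully open they stand 13 mm farther back than shut.
Start: joints at [-0.146, 0.342, 1.524, -0, 1.275, -0.146], TCP at [0.525, 0, 0.256] pointing down, gripper open.
Joint ranges: [-2.53, 2.53], [-0.77, 2.02], [0.04, 2.7], [-1, 4.14], [0.28, 2.66], [-3.11, 3.11]. Speed limits (rad/s): [2.57, 2.57, 3.14, 3.14, 3.14, 3.14].

### API

Orientations are given as a unit quaternion [x, y, z, w].
In Python, from workcell import r, command_gripper, optics gives the robot as it stands. The module is installed in compiled form; this text tells all that it offers. Calls block until the motion is done:
- r.reach(position, orientation): joint-space move of the TCP to a pose.
- r.move_straight(position, orientation=None, speed=0.15, max_force=None): straight line of the TCP; orientation=None keeps the orientation; speed is the mean speed in m/s. With max_force (N) it stops when the force on the tool has changed by that much, and returns True; else False.
- r.movej(angles): joint-space move.
- command_gripper(opening, force=None): finger opening in m; force is the grip in N (None keeps the last); returns when the fingers have stopped.
- r.hold(seconds).
- r.solve_ik(position, orientation): joint angles nearest the present ones, or None.
- r.read_state(): the state.
- optics.get_image(name): name is "scene" or "side" or "wrist"; returns (picture, depth): 420x560x3 uint8, red, green, blue; 420x560 float32, m along the optical axis (not along the pixel's ray), 0 where there is no reading.
- optics.camera_model(name): a dict with "K" (3x3 intrinsics, pixels), "k1" (the pictures are not rectified: a ray, as slopes to the right and down, at radius r is drawn at 1 + k1 r^2 times it, then the intrinsics apply), "R" (3x3) and "t" (3): a world point X has camera coordinates R X + t; the wrist camera has in their place "tool_from_camera" (4x4, takes a point from camera to tool coordinates, whose origin is the TCP and whose axes are the flange's). Camera axes: x right, y down, z forward; pixel columns grow to the right and rows downward; lengths in m; the calibration is good to about 2 mm. A picture is of the moment at which its call begins: read the wrist's pose just before it. camera_model takes no time and is no camera call.
A pose or a line that the arm cannot do raises r.PlanningError and nothing moves.
- r.finish_job(): hands the job in; it is judged then, once.
The state is a dict: "time_s": time; "joint_positions": joint angles; "dq": joint speeds; "tau": joint torques, N m; "eef_pos": TCP position; "eef_rot": TCP orientation; "contact_force": force on the tool from outside, world axes, zero at the start; "torque": the same for the moment, N m; "grip_width": finger opening in m; "grip_force": force on a finger pad.
Only numpy, scipy, OpenCV 4.12 (cv2) and the standard library are available. Lean on these libraries where they do the work, as an engineer would, in place of code of your own. Each camera call takes 0.05 s, during which the arm holds its last target. There are 200 camera calls.

### The job

We are rebuilding the sheet feeder: of its two upright toothed pulleys one already carries its roller, the other is empty. Take the spare roller from its small stand, put its keyed shaft into the empty pulley's bore, turn it until the key slips into the keyway, and push it fully home, flange down on the pulley, against the spring in the bore. Finish still gripping the roller and pressing it home so that its clips can be fitted, and leave the mug and the tape measure where they are.

Things in the scene. Friction and masses are not known exactly. Their poses are not given: they have to be found in the camera images.
- roller_spare: Loose spare feed roller, upright in the stand, about 0.15 kg, 103 mm tall. Origin: centre of the shaft's lower end; z up its axis. Going up: steel shaft 18 mm thick from 0 to 40 mm (lowest 4 mm tapered), plain for the first 14 mm, keyed above; steel flange 40 mm wide from 40 to 45 mm; black rubber sleeve from 45 to 95 mm; steel pin 10 mm thick to 103 mm.
- spare_sleeve (a point): On the spare roller's axis, 72 mm above its origin, near mid-height of the round rubber sleeve, 30 mm in diameter: the place to grip, at any yaw.
- spare_key (a point): Lower outer end of the spare roller's key, 14 mm from the axis on the roller's -x side. The key is 6 mm wide and runs from 14 mm above the roller's origin up to the flange. A 6 mm wide pointer on the flange, straight above the key, reaches 27 mm from the axis.
- stand: Fixed black stand of the spare roller, 60 x 60 x 19 mm, with a round blind hole 20 mm in diameter, 13 mm deep, in its top; the shaft's end rests in it 6 mm above the worktop. Lift the roller straight up by 15 mm or more to clear it. Origin: centre of the underside.
- roller_fitted: A second roller of the same shape, fixed, already home in one of the two pulleys, with two dark steel clips over its flange: the pulley it stands in is the occupied one. Origin: centre of the shaft's lower end, on that pulley's axis, 20 mm above the worktop.
- pulley_a: One of two like aluminium toothed pulleys fixed upright on a round grey foot 92 mm wide; pulley 56 mm wide, flat top 60 mm above the worktop. One carries roller_fitted, the other is empty. Origin: on the axis at the underside, z up. Bore 21 mm in diameter with one keyway on the pulley's -x side, so a roller goes home when its yaw equals the pulley's yaw.
- pulley_b: The other pulley, same shape and same frame as pulley_a. In whichever is empty, a spring seat in the bore (top 28 mm above the worktop, 0.8 N/mm) meets the shaft for the last 8 mm. At home the flange lies on the pulley's top, the roller's origin is 20 mm above the worktop and the spring pushes up with about 6.5 N; let go, the roller rises about 6 mm.
- pulley_a_mouth (a point): Centre of pulley_a's bore at its top, 60 mm above the worktop. The keyway is 10 mm wide, open at the top, as deep as the bore, and reaches 15.7 mm from the axis; the key enters when the yaws agree within about 0.12 rad (they start up to 1.4 rad apart), else it rests on the top.
- pulley_b_mouth (a point): Centre of pulley_b's bore at its top, as for pulley_a.
- mug_tea: Bystander: green and white mug, 78 mm across, 101 mm tall. Origin: underside.
- tape_measure: Bystander: yellow tape measure, 40 x 69 x 58 mm, standing between the pulleys. Origin: underside.
There are look-alikes about, which are no part of the job. Leave any orange look-alike of the pulley_b alone.

How it is judged:
By the outcome, as a careful person would: the job done as asked, in the order asked, and still so for the second after the job is handed in, while the arm keeps its last pose, push and grip.
It also fails if it takes over 40 s, if anything falls off the work surface, if the arm or the gripper's body presses on something with over 40 N, if the wrist force passes 120 N, or if a joint passes its speed limit or range.

## Working session

There is one attempt and no reset: what is moved stays moved. The work goes in short steps, each a Python script; the robot and the scene stay as the last script left them, time stands still between calls to the robot, and variables do not carry over. Pictures are saved under pics/ and viewed, at most 10 in all, crops included, and the job is handed in when it is done.

```bash
mkdir -p pics; cat > h.py <<'E'
import numpy as np, cv2
from workcell import r, command_gripper, optics
from scipy.spatial.transform import Rotation as Ro
def cam(name):
    m=optics.camera_model(name)
    if 'R' in m: return np.array(m['K']),m['k1'],np.array(m['R']),np.array(m['t'])
    s=r.read_state(); T=np.eye(4); T[:3,:3]=Ro.from_quat(s['eef_rot']).as_matrix(); T[:3,3]=s['eef_pos']
    W=np.linalg.inv(T@np.array(m['tool_from_camera'])); return np.array(m['K']),m['k1'],W[:3,:3],W[:3,3]
def rays(c,uv):
    K,k1,R,t=c; uv=np.array(uv,float).reshape(-1,1,2)
    n=cv2.undistortPoints(uv,K,np.array([k1,0,0,0.]))[:,0]
    return -R.T@t, np.c_[n,np.ones(len(n))]@R   # X=o+depth*d
def onplane(c,uv,z):
    o,d=rays(c,uv); return o+d*((z-o[2])/d[:,2])[:,None]
def atdepth(c,uv,dep):
    o,d=rays(c,uv); return o+d*np.array(dep).reshape(-1,1)
def proj(c,X):
    K,k1,R,t=c; return cv2.projectPoints(np.array(X,float).reshape(-1,1,3),cv2.Rodrigues(R)[0],t,K,np.array([k1,0,0,0.]))[0][:,0]
def tri(c1,u1,c2,u2):
    a,d=rays(c1,u1);b,e=rays(c2,u2);d=d[0];e=e[0]
    s=np.linalg.lstsq(np.c_[d,-e],b-a,rcond=None)[0]; p=a+s[0]*d;q=b+s[1]*e
    return (p+q)/2,np.linalg.norm(p-q)
def snap(name,fn):
    c=cam(name); im,dep=optics.get_image(name); cv2.imwrite('pics/'+fn+'.png',im[:,:,::-1]); np.savez('pics/'+fn+'.npz',im=im,dep=dep,K=c[0],k1=c[1],R=c[2],t=c[3]); return c,im,dep
def load(fn):
    z=np.load('pics/'+fn+'.npz'); return (z['K'],float(z['k1']),z['R'],z['t']),z['im'],z['dep']
E
python3 - <<'E'
from h import *
for n in ['scene','side','wrist']:
    c,im,dep=snap(n,n+'0'); print(n,-c[2].T@c[3],c[2][2])
print(optics.camera_model('wrist'),r.read_state())
E
```

```text
scene [ 0.11808702 -0.4307808   0.75941677] [ 0.48322112  0.42972811 -0.76277854]
side [ 0.23336987 -0.78605225  0.38367882] [ 0.32613025  0.87711692 -0.3525691 ]
wrist [0.52497944 0.07579234 0.37446395] [-0.00166109 -0.29365136 -0.95591114]
{'K': array([[331.8663323 ,   0.        , 275.3272924 ],
       [  0.        , 331.8663323 , 213.97628378],
       [  0.        ,   0.        ,   1.        ]]), 'k1': -0.03502166130123076, 'tool_from_camera': array([[-3.85093984e-04, -9.55855270e-01, -2.93837634e-01,
         7.57752394e-02],
       [ 9.99999889e-01, -2.87853686e-04, -3.74177662e-04,
         1.23677883e-04],
       [ 2.73077444e-04, -2.93837745e-01,  9.55855274e-01,
        -1.18752050e-01],
       [ 0.00000000e+00,  0.00000000e+00,  0.00000000e+00,
         1.00000000e+00]])} {'time_s': 0.15, 'joint_positions': array([-1.45985186e-01,  3.42581821e-01,  1.52480787e+00, -2.62925594e-05,
        1.27540299e+00, -1.45991180e-01]), 'dq': array([ 2.38927769e-03, -1.46405841e-03, -3.46960759e-03, -8.66963943e-05,
       -1.17135468e-03, -2.16592619e-03]), 'tau': array([ 1.24654900e-03, -4.33907533e+01, -2.46148127e+01, -9.02174702e-05,
        5.71925848e-03,  3.60333468e-05]), 'eef_pos': array([5.24722671e-01, 6.34772887e-05, 2.55772067e-01]), 'eef_rot': array([ 7.07101823e-01,  7.07111485e-01, -3.68132480e-04, -4.73977056e-04]), 'contact_force': array([0.22487285, 0.33607324, 0.23447758]), 'torque': array([-0.00092762,  0.04428072, -0.02671525]), 'grip_force': 0.0, 'grip_width': 0.08550694755786478}
```

View pics/scene0.png

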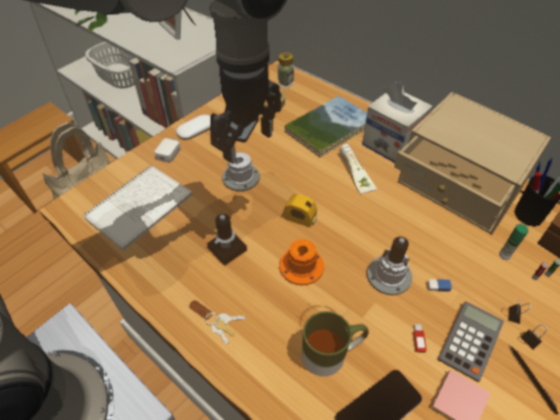

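View pics/side0.png

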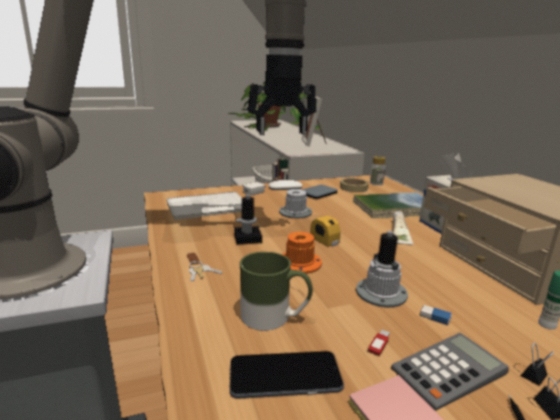

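View pics/wrist0.png

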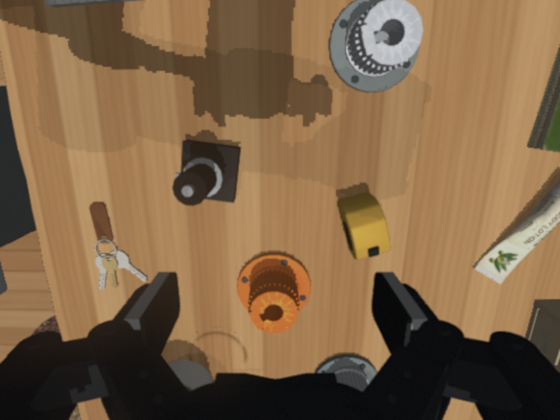

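Candidates:
- **Roller:** the spare is upright in the black stand, at scene (224,228), side (249,210) and wrist (190,188). The other roller, at scene (398,250), is clipped into the occupied pulley.
- **Pulley:** the empty grey one is at scene (240,168), side (295,203) and wrist (390,35). The orange look-alike at scene (302,256) is to be left alone.

Next I'll measure these and check them in one close crop.

```bash
python3 - <<'E'
from h import *
cw,iw,dw=load('wrist0'); cs,is_,ds=load('scene0'); cd,id_,dd=load('side0')
for n,u in dict(pin=(189,190),sleeve=(200,180),ptop=(375,22),stand=(232,150),orange=(285,300),tape=(365,215)).items(): print(n,atdepth(cw,[u],[dw[u[1],u[0]]])[0].round(4),dw[u[1],u[0]])
# pulley top plane points
def pts(c,dep,box):
    x0,y0,x1,y1=box; v,u=np.mgrid[y0:y1,x0:x1]; uv=np.c_[u.ravel(),v.ravel()]; return uv,atdepth(c,uv,dep[y0:y1,x0:x1].ravel())
uv,P=pts(cw,dw,(325,0,430,95)); m=abs(P[:,2]-.06)<.006; e=cv2.minEnclosingCircle(P[m][:,:2].astype(np.float32)); print('wrist ptop',m.sum(),e,np.median(P[m],0))
uv,P=pts(cs,ds,(215,140,265,190)); m=abs(P[:,2]-.06)<.006; e=cv2.minEnclosingCircle(P[m][:,:2].astype(np.float32)); print('scene ptop',m.sum(),e,np.median(P[m],0))
uv,P=pts(cw,dw,(170,130,245,210)); 
for lo,hi in((.1,.12),(.015,.023),(.045,.055)):
    m=(P[:,2]>lo)&(P[:,2]<hi); print(lo,m.sum(),P[m].mean(0),cv2.minEnclosingCircle(P[m][:,:2].astype(np.float32)))
uv,P=pts(cs,ds,(205,200,250,265)); m=(P[:,2]>.09)&(P[:,2]<.115);print('scene roller top',P[m].mean(0),m.sum(), P[m][:,2].max())
a=cv2.resize(iw[0:100,320:440],None,fx=3.3,fy=3.3,interpolation=cv2.INTER_CUBIC);b=cv2.resize(iw[125:215,160:260],None,fx=3.66,fy=3.66,interpolation=cv2.INTER_CUBIC)
cv2.imwrite('pics/crop.png',np.hstack([a[:329],b[:329]])[:,:,::-1])
E
```

```text
pin [0.4538 0.015  0.1096] 0.271188
sleeve [0.4616 0.0217 0.1019] 0.27651885
ptop [0.609  0.15   0.0617] 0.2770213
stand [0.4787 0.0378 0.0211] 0.3490546
orange [ 0.5348 -0.1163  0.0627] 0.3544643
tape [ 0.6161 -0.0247  0.051 ] 0.33858332
wrist ptop 2771 ((0.6242762207984924, 0.14191511273384094), 0.027580097317695618) [0.62473403 0.14383827 0.06092996]
scene ptop 210 ((0.6246498823165894, 0.13899630308151245), 0.02799925208091736) [0.62750926 0.13216232 0.05984357]
0.1 928 [0.45258421 0.01489776 0.10332563] ((0.4520881772041321, 0.01407578308135271), 0.014998385682702065)
0.015 1675 [0.46006113 0.0220573  0.02023257] ((0.452057808637619, 0.014576083980500698), 0.04174070805311203)
0.045 407 [0.45774522 0.01970503 0.05214936] ((0.44855377078056335, 0.01326527539640665), 0.023586858063936234)
scene roller top [0.44969409 0.00888432 0.10045521] 175 0.10980755580278634
```

View pics/crop.png

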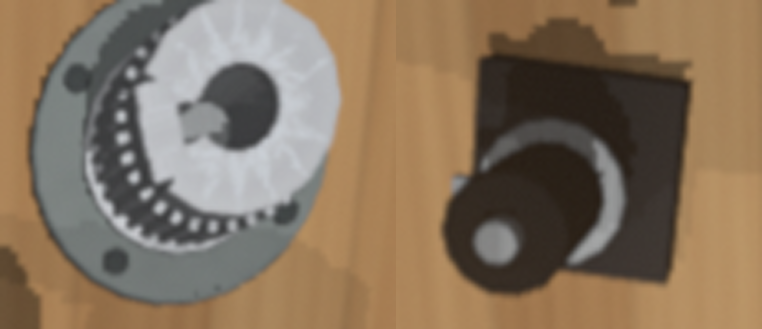

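The crop shows the empty bore at wrist (393,32) with its keyway to the left at (378,37). The spare roller's pin is at wrist (187,191), and its pointer tab shows left of the sleeve at (177,175). The heights agree with the text (pin 0.1096 vs 0.109, pulley top 0.061 vs 0.060). I'll take closer views of both from the -x side.

```bash
cat >> h.py <<'E'
def down(a): # tool z down, tool x at world angle a
    x=np.array([np.cos(a),np.sin(a),0]); z=np.array([0,0,-1.]); return Ro.from_matrix(np.c_[x,np.cross(z,x),z]).as_quat()
E
python3 - <<'E'
from h import *
a=np.radians(170); w=np.array([np.cos(a),np.sin(a)])
for n,p,z in(('r',[.452,.0145],.19),('p',[.6245,.1415],.19)):
    t=np.array(p)+w*(.078-.076)
    r.reach([*t,z],down(a)); r.hold(.3); c,im,d=snap('wrist',n+'1'); u=proj(c,[[*p,.06]])[0]; print(u,r.read_state()['joint_positions'].round(2),r.read_state()['time_s'])
    u=np.clip(u.astype(int),80,None); cr=im[u[1]-80:u[1]+80,u[0]-80:u[0]+80]; print('crop origin',u-80); cv2.imwrite(f'pics/c_{n}.png',cv2.resize(cr,(400,400),interpolation=cv2.INTER_CUBIC)[:,:,::-1]) 
cv2.imwrite('pics/c1.png',np.hstack([cv2.imread('pics/c_r.png'),cv2.imread('pics/c_p.png')]))
E
```

```text
[274.37470658 214.54944233] [-0.14  0.28  1.82  0.    1.04 -1.53] 1.7583
crop origin [194 134]
[275.37045655 214.48017989] [ 0.1   0.6   1.28 -0.    1.26 -1.29] 2.975
crop origin [195 134]
```

View pics/c1.png

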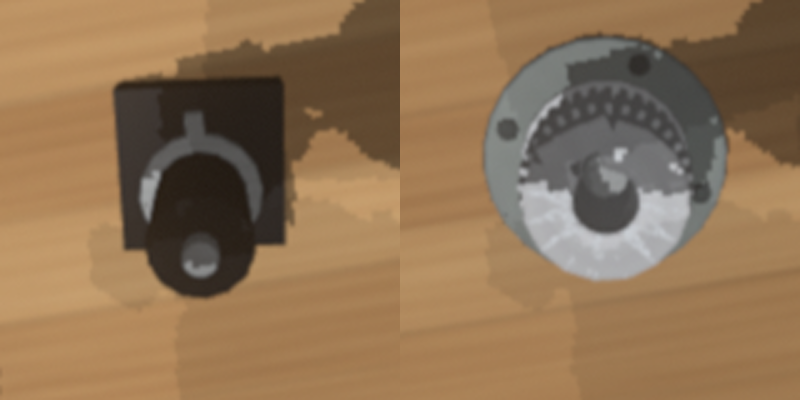

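The spare's pointer shows clearly at wrist (271,179). The pulley bore is at wrist (277,215), but shadow leaves the keyway ambiguous, so I'll find it from depth.

```bash
python3 - <<'E'
from h import *
c,im,d=load('r1')
v,u=np.mgrid[134:294,194:354]; uv=np.c_[u.ravel(),v.ravel()]; P=atdepth(c,uv,d[134:294,194:354].ravel())
m=P[:,2]>.1; print('top',cv2.minEnclosingCircle(P[m][:,:2].astype(np.float32)),np.median(P[m],0), m.sum())
m=P[:,2]>.106; print('pin',P[m].mean(0),m.sum())
m=(abs(P[:,2]-.05)<.004); Q=P[m]; A=Q[:,:2].mean(0);
ax=np.array(cv2.minEnclosingCircle(P[P[:,2]>.1][:,:2].astype(np.float32))[0])
dd=np.linalg.norm(Q[:,:2]-ax,axis=1); s=(dd>.021)&(dd<.029); q=Q[s][:,:2].mean(0)-ax; print('pointer depth',s.sum(),np.degrees(np.arctan2(q[1],q[0])),dd.max(),Q[s].mean(0))
pt=onplane(c,[(194+193.5/2.5,134+118/2.5)],.051)[0]; q=pt[:2]-ax; print('pointer px',pt,np.linalg.norm(q),np.degrees(np.arctan2(q[1],q[0])))
for f,b in(('wrist0',(325,0,440,95)),('p1',(215,150,345,260))):
    c,im,d=load(f); x0,y0,x1,y1=b; v,u=np.mgrid[y0:y1,x0:x1]; uv=np.c_[u.ravel(),v.ravel()]; P=atdepth(c,uv,d[y0:y1,x0:x1].ravel())
    t=abs(P[:,2]-.06)<.004; ctr,rad=cv2.minEnclosingCircle(P[t][:,:2].astype(np.float32)); ctr=np.array(ctr); print(f,ctr,rad,np.median(P[t],0))
    # rays onto top plane; non-top pixels within 20mm = opening
    X=onplane(c,uv,np.median(P[t][:,2])); rr=np.linalg.norm(X[:,:2]-ctr,axis=1); o=(~t)&(rr<.022)
    print('opening n',o.sum(),'centroid',X[o].mean(0)); th=np.arctan2(*(X[o][:,:2]-ctr).T[::-1]); 
    s=rr[o]>.0122; q=X[o][s][:,:2]-ctr; print('slot n',s.sum(),np.degrees(np.arctan2(q.mean(0)[1],q.mean(0)[0])),rr[o].max(), np.degrees(np.std(np.unwrap(th[s]%(2*np.pi)))))
    M=o.reshape(y1-y0,x1-x0); I=im[y0:y1,x0:x1].astype(np.float32); I=np.clip(255*(I/255)**.6,0,255).astype(np.uint8); J=I.copy(); J[M]=[255,0,0]
    cv2.imwrite('pics/k_'+f+'.png',cv2.resize(np.hstack([I,J]),(800,380),interpolation=cv2.INTER_NEAREST)[:,:,::-1])
cv2.imwrite('pics/k.png',np.vstack([cv2.imread('pics/k_%s.png'%f)[:300] if 0 else cv2.resize(cv2.imread('pics/k_%s.png'%f),(640,300)) for f in('wrist0','p1')]))
E
```

```text
top ((0.4213936924934387, 0.02108437567949295), 0.04544926807284355) [0.44894612 0.0156267  0.10222348] 1558
pin [0.4229052  0.01996126 0.18461895] 308
pointer depth 139 -12.343866196390639 0.044099428077670755 [0.44163545 0.01665472 0.05181999]
pointer px [0.42721559 0.01649033 0.051     ] 0.0074161858839568665 -38.27689427426628
wrist0 [0.62414092 0.14261459] 0.02739907242357731 [0.62479716 0.14385538 0.06096261]
opening n 543 centroid [0.62212995 0.14168174 0.06096261]
slot n 55 -165.81465787432467 0.02162712350146474 51.10805559800694
p1 [0.62352204 0.14248218] 0.02735663764178753 [0.62350345 0.1438925  0.06095405]
opening n 571 centroid [0.62169816 0.14250658 0.06095405]
slot n 49 -164.37272938266182 0.021768934341081517 36.76665114371154
```

View pics/k.png

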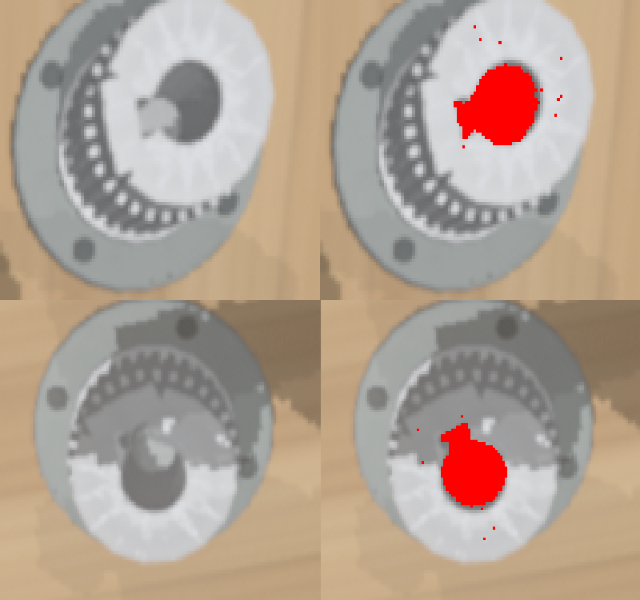

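Depth shows the keyway well in both views: lower left in wrist0 and up-left in p1, about 15° off -x. I'll clean the masks and leave out the depth outliers on the roller.

```bash
python3 - <<'E'
from h import *
deg=lambda q:np.degrees(np.arctan2(q[1],q[0]))
def grid(f,b):
    c,im,d=load(f); x0,y0,x1,y1=b; v,u=np.mgrid[y0:y1,x0:x1]; uv=np.c_[u.ravel(),v.ravel()]; return c,uv,atdepth(c,uv,d[y0:y1,x0:x1].ravel())
axs=[]
for f,b in(('r1',(194,134,354,294)),('wrist0',(165,125,250,215))):
    c,uv,P=grid(f,b); g=np.linalg.norm(P[:,:2]-[.452,.0145],axis=1)<.035
    m=g&(P[:,2]>.099)&(P[:,2]<.104); ctr,rad=cv2.minEnclosingCircle(P[m][:,:2].astype(np.float32)); p=g&(P[:,2]>.107)&(P[:,2]<.115)
    ax=np.array(ctr); print(f,'sleeve top',ax,rad,np.median(P[m][:,2]),'pin',P[p].mean(0),p.sum())
    axs.append(P[p].mean(0)[:2])
    s=g&(abs(P[:,2]-.05)<.005); dd=np.linalg.norm(P[:,:2]-axs[-1],axis=1); s&=(dd>.0215); q=P[s].mean(0)[:2]-axs[-1]; print('pointer',s.sum(),deg(q),dd[s].max(),P[s].mean(0))
c,_,_=load('r1')
pt=onplane(c,[(194+193.5/2.5,134+118/2.5)],.051)[0]; print('pointer px',pt,[(np.linalg.norm(pt[:2]-a),deg(pt[:2]-a)) for a in axs])
for f,b in(('wrist0',(325,0,440,95)),('p1',(215,150,345,260))):
    c,uv,P=grid(f,b); t=abs(P[:,2]-.0605)<.004; X=onplane(c,uv,.0605)
    o=(~t)&(np.linalg.norm(X[:,:2]-[.624,.1425],axis=1)<.021); W=b[2]-b[0]
    M=cv2.morphologyEx(o.reshape(-1,W).astype(np.uint8),cv2.MORPH_OPEN,np.ones((3,3))).ravel()>0; Y=X[M][:,:2]
    # bore: circle of 10.5 through the boundary away from slot
    ctr=np.array([.624,.1425]); cnt=cv2.findContours(M.reshape(-1,W).astype(np.uint8),0,1)[0]; cnt=max(cnt,key=len)[:,0]+[b[0],b[1]]; C=onplane(c,cnt,.0605)[:,:2]
    for _ in range(6):
        k=np.cos(np.arctan2(*(C-ctr).T[::-1])-np.radians(195))<.6; A=np.c_[2*C[k],np.ones(k.sum())]; s=np.linalg.lstsq(A,(C[k]**2).sum(1),rcond=None)[0]; ctr=s[:2]
    rad=np.sqrt(s[2]+ctr@ctr); rr=np.linalg.norm(Y-ctr,axis=1); sl=(rr>.0118)&(rr<.0175); q=Y[sl].mean(0)-ctr; print(f,'bore',ctr,rad,'slot',sl.sum(),deg(q),rr.max())
E
```

```text
r1 sleeve top [0.45133179 0.0144136 ] 0.014950142242014408 0.10196283203622954 pin [0.4509408  0.01453419 0.10974602] 184
pointer 53 175.38618706922438 0.0265104508123599 [0.4269629  0.01646922 0.05187403]
wrist0 sleeve top [0.45181152 0.01397978] 0.015177259221673012 0.10229157480940348 pin [0.45234505 0.01428211 0.11005692] 119
pointer 17 173.0243169305308 0.02727922589174412 [0.42704808 0.01737729 0.0518021 ]
pointer px [0.42721559 0.01649033 0.051     ] [(np.float64(0.023805714056051884), np.float64(175.28664057545635)), (np.float64(0.025226294329551865), np.float64(174.9781204389689))]
wrist0 bore [0.62357015 0.14189521] 0.009708552654885336 slot 37 -165.0476291253901 0.014751009414393277
p1 bore [0.62315624 0.14301877] 0.00982885585818011 slot 45 -163.46593461553576 0.01497245907382943
```

Measured:

| Thing | Position (m) | Direction |
|---|---|---|
| Spare axis | (0.4513, 0.0143) | pointer at 175° |
| Bore | (0.6233, 0.1427) | slot at 196° |

The turn needed is about +20°. I'll grasp, lift and re-check in hand.

```bash
python3 - <<'E'
from h import *
a=np.radians(170); q=down(a); p=[.4513,.0143]
r.reach([*p,.17],q); r.move_straight([*p,.084],q,speed=.08,max_force=12)
command_gripper(.02,60); s=r.read_state(); print(s['grip_width'],s['grip_force'],s['eef_pos'],s['contact_force'])
r.move_straight([*p,.168],q,speed=.1); r.hold(.2)
s=r.read_state(); print(s['grip_width'],s['contact_force'],s['time_s'],s['eef_pos'])
c,im,d=snap('wrist','g1'); u=proj(c,[[*p,.135]])[0].astype(int); print('crop origin',u-80)
x0,y0=u-80; v,w=np.mgrid[y0:y0+160,x0:x0+160]; P=atdepth(c,np.c_[w.ravel(),v.ravel()],d[y0:y0+160,x0:x0+160].ravel())
g=(abs(P[:,2]-.135)<.008)&(np.linalg.norm(P[:,:2]-p,axis=1)<.032); dd=np.linalg.norm(P[:,:2]-p,axis=1)
m=g&(dd>.0215); e=P[m].mean(0); print('ptr',m.sum(),e,np.degrees(np.arctan2(e[1]-p[1],e[0]-p[0])),np.median(P[g][:,2]))
cv2.imwrite('pics/cg.png',cv2.resize(im[y0:y0+160,x0:x0+160],(480,480),interpolation=cv2.INTER_CUBIC)[:,:,::-1])
E
```

```text
0.02845269996423043 58.790228962898254 [0.45144951 0.01421913 0.08430323] [-1.16983929 -1.12920246  4.42767575]
0.02863045897568033 [-0.37027281 -0.24087304 -1.12614913] 6.8167 [0.45100561 0.01433638 0.16745729]
crop origin [193 188]
ptr 163 [0.42677702 0.01707441 0.134801  ] 173.54527225482863 0.1352246367082255
```

View pics/cg.png

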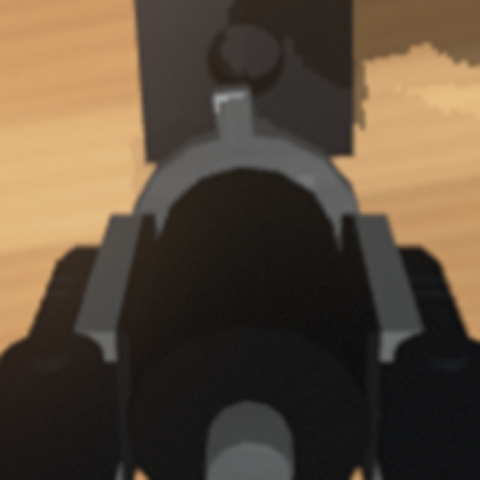

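The roller is held upright, sleeve between the pads. The pointer tip is at wrist (270,221) and its direction about 174°. Now I'll put the plain shaft end into the bore without turning it.

```bash
python3 - <<'E'
from h import *
b=[.6233,.1427]; q=down(np.radians(170))
r.reach([*b,.168],q); r.hold(.2); s0=r.read_state(); print(s0['contact_force'])
st=r.move_straight([*b,.127],q,speed=.03,max_force=6); s=r.read_state()
print(st,s['eef_pos'],s['contact_force'],s['torque'],s['grip_width'],s['time_s'])
E
```

```text
[ 0.64527049  0.2628041  -1.73695961]
False [0.62340212 0.14272157 0.12722299] [ 0.56605389  0.06139162 -0.79174955] [-0.00148381  0.04694414 -0.00971115] 0.028665201450009108 9.45
```

The shaft is 11 mm in, with no contact. Next I'll turn and feel for the keyway.

```bash
python3 - <<'E'
from h import *
b=[.6233,.1427]
for off in (0,4,-4,8,-8,12,-12):
    q=down(np.radians(191.4+off)); r.move_straight([*b,.127],q,speed=.05)
    st=r.move_straight([*b,.108],q,speed=.03,max_force=7); s=r.read_state()
    print(off,st,s['eef_pos'],s['contact_force'],s['torque'],s['grip_width'],s['time_s'])
    if s['eef_pos'][2]<.112: break
E
```

```text
0 False [0.62340198 0.1427208  0.10807838] [ 0.42758468 -0.61344902 -1.16450278] [ 0.0161682  -0.04303729  0.03033549] 0.028492077400743974 10.7583
```

The key slipped in with no force. Now I'll press home against the spring until the flange seats.

```bash
python3 - <<'E'
from h import *
b=[.6233,.1427]; q=down(np.radians(191.4)); command_gripper(.02,90)
st=r.move_straight([*b,.101],q,speed=.03,max_force=25); s=r.read_state(); print(st,s['eef_pos'],s['contact_force'])
st=r.move_straight([*b,.094],q,speed=.015,max_force=18); s=r.read_state(); print(st,s['eef_pos'],s['contact_force'])
r.hold(1); s=r.read_state(); print(s['eef_pos'],s['contact_force'],s['torque'],s['grip_width'],s['grip_force'],s['time_s'])
c,im,d=snap('side','h1'); cw,iw,dw=snap('wrist','h1w')
u=proj(c,[[*b,.07]])[0].astype(int); cr=im[u[1]-60:u[1]+50,u[0]-60:u[0]+60]
w=proj(cw,[[*b,.065]])[0].astype(int); cr2=iw[w[1]-90:w[1]+60,w[0]-80:w[0]+80]
cv2.imwrite('pics/ch.png',np.hstack([cv2.resize(x,(400,375),interpolation=cv2.INTER_CUBIC) for x in(cr,cr2)])[:,:,::-1])
E
```

```text
False [0.62377395 0.14276127 0.10142393] [0.65769146 0.20902753 3.06448251]
True [0.62386368 0.14277532 0.09864814] [-1.34882968e-01 -1.42279277e-04  4.77608206e+00]
[0.62385293 0.142792   0.09855841] [-1.22992327  0.35457185  5.17962149] [0.01605916 0.20601371 0.0670801 ] 0.027938018417047062 89.06864047050476 12.7083
```

View pics/ch.png

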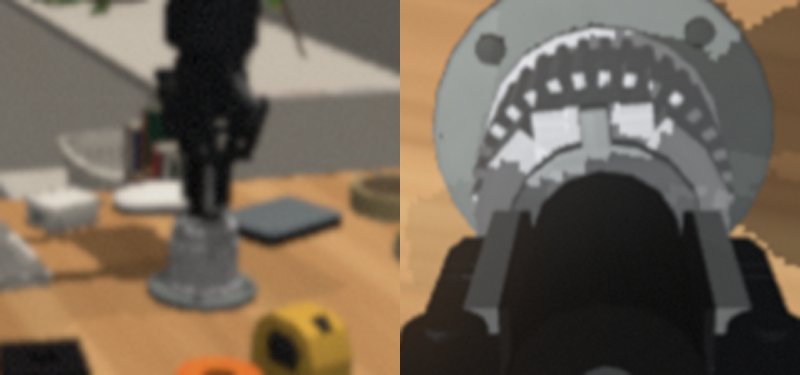

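The wrist view shows the flange down on the pulley top, pointer over the keyway at crop (595,130). The force only balances the spring, so I'll add a firm, bounded preload.

```bash
python3 - <<'E'
from h import *
b=[.6233,.1427]; q=down(np.radians(191.4)); 
for z in (.0975,.0965,.0955,.0945,.0935):
    r.move_straight([*b,z],q,speed=.01); r.hold(.3); s=r.read_state(); print(z,s['eef_pos'],s['contact_force'],s['torque'],s['time_s'])
    if s['contact_force'][2]>17: break
c,iw,d=snap('wrist','h2'); v,w=np.mgrid[100:330,180:380]; P=atdepth(c,np.c_[w.ravel(),v.ravel()],d[100:330,180:380].ravel())
dd=np.linalg.norm(P[:,:2]-b,axis=1)
for lo,hi in((.0165,.0195),(.022,.0275)):
    m=(dd>lo)&(dd<hi)&(P[:,2]>.055)&(P[:,2]<.075); h=np.histogram(P[m][:,2],bins=np.arange(.055,.076,.001)); print(h[0])
E
```

```text
0.0975 [0.62383612 0.14275367 0.09852641] [-0.38981884 -0.40660139  8.24774035] [-0.00157875  0.10048577  0.00127362] 13.3833
0.0965 [0.62387441 0.14276409 0.09847329] [-2.30220633 -0.09591298 13.75004024] [-0.01463729  0.53515179  0.02719442] 13.9333
0.0955 [0.62389457 0.142753   0.09842675] [-4.14754147 -0.65435729 19.22104038] [0.00818011 0.88674514 0.08199185] 14.4833
[  0   0   0   0   7  71  77  39  33  52 219 215  17   1   0   0   0   0
   0   0]
[ 55  58  46  35  89 432 453  65   7   8  45  45   6   0   0   0   0   0
   0   0]
```

The stop is hard: z holds at 0.0984 while the force climbs to 19 N. The flange top sits 5 mm above the pulley top, so the roller is home and I'll hand in.

```bash
python3 -c "
from h import *
print(r.finish_job())"
```

```text
the job is handed in; nothing more can be done
None
```

The spare roller is keyed and fully home in the empty pulley, still gripped and pressed down with about 19 N. I handed the job in at about 14.5 s and never went near the mug or tape measure.

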